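# Find the high spot of a hand mill's flywheel with a dial gauge

## Robot

A 6-joint arm with a two-finger parallel gripper is mounted at the origin on a cart in front of the work surface, level with it; the furniture and walls round the work are solid. World frame = base frame: x ahead of the robot, y to its left, z up, the work surface at z = 0. Lengths are in m, angles in rad, forces in N, time in s.
With the tool pointing down it reaches from about 0.375 to 0.975 m from the base axis. Payload 3.8 kg.
Tool frame: the origin (TCP) lies midway between the tips of the shut fingers; the grasp point (between the pads) lies 19 mm behind it; z points along the fingers, y is the line along which they close (so a half turn about z gives the same grasp; the last joint's range is limited). The gripper opens to 88 mm and grips with 3 to 60 N. Pads are 18 mm wide; open, the fingers measure 123 mm over their backs; the gripper's body (75 mm by 187 mm) begins 45 mm behind the grasp point.
Start: joints at [-1.293, 0.264, 1.604, -0, 1.274, -0.037], TCP at [0.209, -0.642, 0.239] pointing down, gripper open.
Joint ranges: [-2.63, 2.63], [-0.94, 2.18], [0.31, 2.57], [-1.31, 4.45], [0, 2.66], [-2.55, 2.55]. Speed limits (rad/s): [2.57, 2.57, 3.14, 3.14, 3.14, 3.14].

## Interface

Orientations are given as a rotation vector (axis times angle).
In Python, from cell import manip, inverse_kinematics, cams, order gives the robot as it stands. Calls block until the motion is done:
- manip.move_pose(position, orientation): joint-space move of the TCP to a pose.
- manip.move_linear(position, rate=0.15, rot=None): straight line of the TCP; rot=None keeps the orientation; rate is the mean speed in m/s.
- manip.set_joints(angles): joint-space move.
- manip.set_gripper(opening, force=None): finger opening in m; force is the grip in N (None keeps the last); returns when the fingers have stopped.
- manip.dwell(seconds).
- inverse_kinematics(position, orientation): joint angles nearest the present ones, or None.
- manip.state(): the state.
- cams.capture(name): name is "side" or "top"; returns a dict with "image" (384x512x3 uint8, blue, green, red), "z_map" (384x512 float32, m along the optical axis (not along the pixel's ray), 0 where there is no reading), "intrinsics" (3x3 intrinsics, pixels), "position" and "orientation" of the camera in the world. Camera axes: x right, y down, z forward; pixel columns grow to the right and rows downward; lengths in m; the calibration is good to about 2 mm. A picture is of the moment at which its call begins.
A pose or a line that the arm cannot do raises manip.IKError and nothing moves.
- order.close_job(): hands the job in; it is judged then, once.
The state is a dict: "clock": time; "joint_pos": joint angles; "joint_velocities": joint speeds; "tau": joint torques, N m; "tool_pos": TCP position; "tcp_rot": TCP orientation; "contact_force": force on the tool from outside, world axes, zero at the start; "moment": the same for the moment, N m; "gripper_width": finger opening in m; "grasp_force": force on a finger pad.
Only numpy, scipy, OpenCV 4.12 (cv2) and the standard library are available. Lean on these libraries where they do the work, as an engineer would, in place of code of your own. Each camera call takes 0.05 s, during which the arm holds its last target. There are 200 camera calls.

## Task

The flywheel of the hand mill was dropped and is out of round. Stand the dial gauge upright on the worktop at the near left side of the wheel, its plunger pointing at the axle and pressed in a few millimetres by the edge of the rim, but never driven to its stop. Then turn the wheel by its crank knob to find the highest of its high spots, and leave it stopped with that spot at the plunger, the gauge still pressing on it and everything else on the worktop left where it stands.

Things in the scene. Friction and masses are not known exactly. Their poses are not given: they have to be found in the camera images.
- mill: Grey hand mill, fixed. Origin on the worktop straight below the flywheel's centre; z up, x to its hopper side (away and left of the robot), y to its gauging side (nearer the robot, left). The flywheel's axle leans 30 degrees from vertical, pointing up along (-0.5, 0, 0.866) in this frame. The rim's point towards +y is as high as the wheel's centre. Foot plate: x -35 to 90, y -52 to 52, 14 mm high.
- wheel_center (a point): Centre of the flywheel, on the axle, 145 mm above the worktop. z up along the leaning axle, x towards the knob. The bare metal rim is 22 mm thick; its radius varies smoothly from about 83.5 to 90 mm, with two high spots roughly opposite each other: one 90 mm, the other about 87 mm. Where they lie relative to the knob differs from start to start.
- hopper (a point): Middle of the front edge of the mill's steel hopper (55 mm radius there, 316 to 366 mm above the worktop, a cone below). It overhangs the back of the wheel, 40 mm behind the wheel's centre, so a hand that turns the knob right round must lean along the axle instead of coming straight down.
- knob_grip (a point): Centre of the wooden crank knob (25 mm diameter, 46 mm long, parallel to the axle, spins freely on its pin). It is 56 mm from the axle and 47 mm above the wheel's mid-plane, 33 mm above the red face of the wheel. z along the axle.
- flywheel (a joint): Angle of the flywheel about its leaning axle (rad): 0 with the knob uphill, under the hopper; grows anticlockwise seen from above; +1.57 has the knob towards the mill's +y. No stops within 3 turns. Light friction (about 2 N at the knob): it stays where it is left.
- gauge_grip (a point): Centre of the black carrying grip (34 mm along x, 22 along y, 58 high) of the loose dial gauge (0.8 kg), 194 mm above its underside; z up. Steel foot 100 x 64 x 38 mm centred 28 mm ahead (+x) of the grip; dial case 76 mm across, 27 high, face up, centred 70 mm ahead at 145 mm height; the plunger points along +x at that height.
- gauge_tip (a point): Centre of the ball (radius 5 mm) at the plunger's end, 163 mm ahead (+x) of the grip when the plunger is free, 145 mm above the stand's underside. It moves back as the plunger is pressed in. Axes as the grip's.
- gauge_plunger (a joint): How far the plunger is pressed in (m): 0 free, 0.016 at its stop. The spring takes 0.4 N to start and 1.0 N at 15 mm.
- gauge_needle (a joint): Angle of the red needle on the dial (rad): 0 points along the gauge's +x (to the plunger), turning clockwise seen from above by 0.333 rad for each mm that the plunger is pressed in.
- tea_box: Black tea carton, 63 x 77 x 112 mm, bystander; origin under its centre. It and the gauge may stand in each other's place.
- pepper_mill: Wooden pepper mill, 58 mm across, 130 mm high, bystander; stands behind the gauge's working place, origin under its centre.
- tomato_tin: Tin, 75 mm across, 58 mm high, bystander; stands in front of the gauge's working place, origin under its centre.
- sugar_tin: White canister with wooden lid, 68 mm across, 100 mm high, bystander at the right; origin under its centre.
- kitchen_timer: White kitchen timer, 61 mm across, 49 mm high, bystander in front of the mill; origin under its centre.
- spice_jar: Glass spice jar with red cap, 45 mm across, 106 mm high, bystander at the right; origin under its centre.
- salt_shaker: Salt shaker, 44 mm across, 90 mm high, bystander at the right; origin under its centre.

How it is judged:
By the outcome, as a careful person would: the job done as asked, in the order asked, and still so for the second after the job is handed in, with the robot touching nothing.
It also fails if it takes over 72 s, if anything falls off the work surface, if the arm or the gripper's body presses on something with over 40 N, if the wrist force passes 120 N, or if a joint passes its speed limit or range.

## Working session

There is one attempt and no reset: what is moved stays moved. The work goes in short steps, each a Python script; the robot and the scene stay as the last script left them, time stands still between calls to the robot, and variables do not carry over. Pictures are saved under pics/ and viewed, at most 10 in all, crops included, and the job is handed in when it is done.

```bash
ls; mkdir -p pics
python3 - <<'E'
from cell import manip, cams
import cv2, numpy as np
for n in ("side","top"):
    c=cams.capture(n); cv2.imwrite(f"pics/{n}0.png",c["image"]); np.savez(f"{n}0.npz",**c)
    print(n,c["position"],c["orientation"],c["intrinsics"].tolist() if hasattr(c["intrinsics"],'tolist') else c["intrinsics"])
print(manip.state())
E
```

```text
pics
side [ 0.03285207 -1.38318304  0.74313918] [-1.92266869  0.35469109 -0.25783597] [[354.9942568538708, 0.0, 258.93417549066237], [0.0, 354.9942568538708, 191.13134702334833], [0.0, 0.0, 1.0]]
top [-0.31729078  0.30791177  1.55330535] [-1.36972782  2.3519906  -0.75132443] [[435.62007145602763, 0.0, 253.58566370711853], [0.0, 435.62007145602763, 189.8374596800361], [0.0, 0.0, 1.0]]
{'clock': 0.1, 'joint_pos': array([-1.29286385e+00,  2.64674351e-01,  1.60522220e+00, -1.60523698e-05,
        1.27370832e+00, -3.68999616e-02]), 'joint_velocities': array([ 4.94259757e-04, -3.38242228e-03, -1.77490766e-03,  7.37986406e-05,
       -4.39839462e-04, -1.89947834e-03]), 'tau': array([ 3.49559823e-04, -5.03619003e+01, -3.58073795e+01,  7.30969710e-02,
        2.33170995e-02, -6.32002934e-05]), 'tool_pos': array([ 0.20883641, -0.6412098 ,  0.23752308]), 'tcp_rot': array([-3.10077656e+00, -4.92192168e-01,  4.03675956e-04]), 'contact_force': array([ 0.48619034, -0.06571335,  0.44637316]), 'moment': array([-0.00842923,  0.05735965,  0.01048249]), 'grasp_force': 0.0, 'gripper_width': 0.0879847817897931}
```

View pics/side0.png

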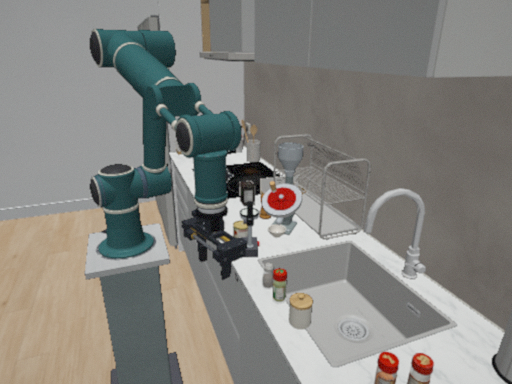

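View pics/top0.png

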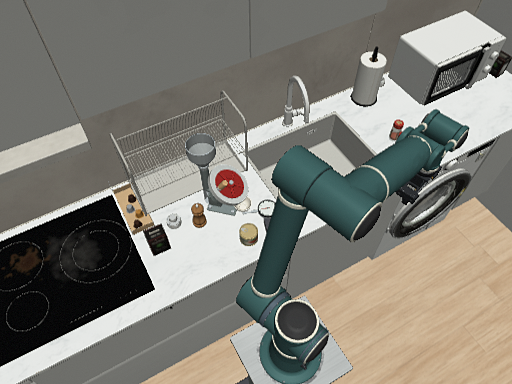

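The mill's red wheel is at side (282,200) and top (228,185), with the hopper at top (200,148). A white dial shows at top (265,208), partly hidden by the arm. I'll zoom in on it and project the points to world coordinates.

```bash
cat > h.py <<'E'
import numpy as np, cv2
from scipy.spatial.transform import Rotation as R
def world(c):
    z=c["z_map"]; K=c["intrinsics"]; v,u=np.indices(z.shape)
    p=np.stack([(u-K[0,2])/K[0,0]*z,(v-K[1,2])/K[1,1]*z,z],-1)
    w=p@R.from_rotvec(c["orientation"]).as_matrix().T+c["position"]
    w[z==0]=np.nan
    return w
def proj(c,p):
    K=c["intrinsics"]; q=(np.atleast_2d(p)-c["position"])@R.from_rotvec(c["orientation"]).as_matrix()
    return q[:,:2]/q[:,2:]*K[0,0]+K[:2,2]
E
python3 - <<'E'
from h import *
ims=[]
for n,(u0,v0,w,h) in dict(side=(180,130,170,140),top=(110,120,190,140)).items():
    c=dict(np.load(n+"0.npz")); im=c["image"][v0:v0+h,u0:u0+w]
    ims.append(cv2.resize(im,(int(w*4),int(h*4)),interpolation=cv2.INTER_CUBIC)[:560,:800])
    W=world(c)
    for uv in ([(282,200),(249,190),(240,230),(266,208),(290,150),(283,280),(300,305)] if n=="side" else [(228,185),(265,208),(157,238),(173,220),(198,215),(249,232),(200,148),(243,205)]):
        print(n,uv,W[uv[1],uv[0]].round(3))
cv2.imwrite("pics/z_side.png",ims[0]);cv2.imwrite("pics/z_top.png",ims[1])
E
```

```text
side (282, 200) [ 0.637 -0.126  0.155]
side (249, 190) [0.606 0.2   0.085]
side (240, 230) [ 0.447 -0.129  0.048]
side (266, 208) [ 0.569 -0.114  0.123]
side (290, 150) [ 0.686 -0.083  0.359]
side (283, 280) [ 0.443 -0.559  0.088]
side (300, 305) [ 0.442 -0.674  0.081]
top (228, 185) [ 0.633 -0.097  0.16 ]
top (265, 208) [ 0.469 -0.172  0.153]
top (157, 238) [0.579 0.237 0.111]
top (173, 220) [0.663 0.146 0.049]
top (198, 215) [0.61  0.054 0.088]
top (249, 232) [ 0.456 -0.092  0.058]
top (200, 148) [ 0.754 -0.047  0.29 ]
top (243, 205) [ 0.611 -0.148  0.008]
```

View pics/z_side.png

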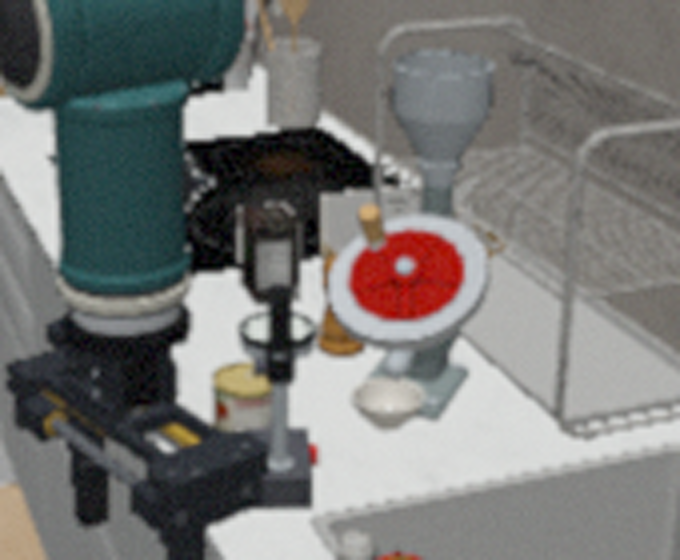

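View pics/z_top.png

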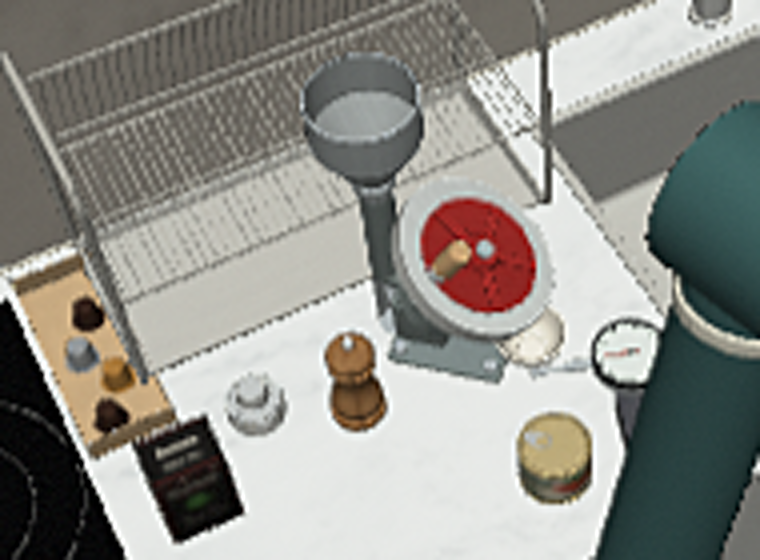

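Run:
```python
from cell import manip, cams
from h import *
j=manip.state()["joint_pos"].copy(); j[0]=-2.0; manip.set_joints(j)
P={}
for n in ("side","top"):
    c=cams.capture(n); np.savez(f"{n}1.npz",**c); P[n]=(c,world(c))
cols=[]
for n,(c,W) in P.items():
    hsv=cv2.cvtColor(c["image"],cv2.COLOR_BGR2HSV)
    near=(abs(W[...,0]-.633)<.12)&(abs(W[...,1]+.11)<.12)&(W[...,2]>.08)&(W[...,2]<.27)
    red=((hsv[...,0]<6)|(hsv[...,0]>174))&(hsv[...,1]>180)&near
    p=W[red]; m=np.median(p,0); p=p[np.linalg.norm(p-m,axis=1)<.08]
    u,s,vt=np.linalg.svd(p-p.mean(0)); nrm=vt[2]*np.sign(vt[2,2])
    print(n,"red",len(p),p.mean(0).round(4),"normal",nrm.round(3),"psi",np.degrees(np.arctan2(-nrm[1],-nrm[0])).round(1),"lean",np.degrees(np.arccos(nrm[2])).round(1), 'rms',s[2]/len(p)**.5)
    wood=(hsv[...,0]>8)&(hsv[...,0]<25)&(hsv[...,1]>80)&near; print(" wood",wood.sum(),np.nanmean(W[wood],0).round(4))
    hop=(W[...,2]>.30)&(W[...,2]<.385)&(abs(W[...,0]-.73)<.12)&(abs(W[...,1]+.05)<.12)
    q=W[hop&(hsv[...,1]<90)]; A=np.c_[2*q[:,:2],np.ones(len(q))]; s_=np.linalg.lstsq(A,(q[:,:2]**2).sum(1),rcond=None)[0]
    print(" hopper",len(q),s_[:2].round(4),np.sqrt(s_[2]+s_[0]**2+s_[1]**2).round(4),q[:,2].max())
# gauge foot etc height map
for n,(c,W) in P.items():
    g=(abs(W[...,0]-.44)<.13)&(abs(W[...,1]+.23)<.16)&(W[...,2]>.02)
    for a,b in ((.02,.045),(.13,.152),(.152,.175),(.18,.23)):
        q=W[g&(W[...,2]>a)&(W[...,2]<b)]; 
        if len(q): print(n,a,len(q),np.median(q,0).round(4),q.min(0).round(3),q.max(0).round(3))
crop=[]
c=P["top"][0]["image"][160:260,190:310]; s=P["side"][0]["image"][170:290,190:310]
cv2.imwrite("pics/g1.png",np.hstack([cv2.resize(c,(400,400*100//120),interpolation=2)[:330],cv2.resize(s,(400,400),interpolation=2)[:330]]))
```

```text
side red 413 [ 0.6395 -0.1143  0.1562] normal [-0.344 -0.358  0.868] psi 46.1 lean 29.8 rms 0.003484098235218328
 wood 40 [ 0.605  -0.085   0.1928]
 hopper 472 [ 0.7077 -0.0365] 0.0531 0.3659961323438355
top red 492 [ 0.6376 -0.1091  0.1567] normal [-0.341 -0.371  0.864] psi 47.4 lean 30.3 rms 0.003913786862215272
 wood 60 [ 0.6112 -0.0657  0.2101]
 hopper 699 [ 0.7094 -0.033 ] 0.0526 0.37119882002341775
side 0.02 314 [ 0.4449 -0.2252  0.0361] [ 0.407 -0.284  0.02 ] [ 0.57  -0.099  0.045]
side 0.13 160 [ 0.4463 -0.2045  0.1476] [ 0.419 -0.268  0.13 ] [ 0.569 -0.075  0.152]
side 0.152 65 [ 0.4413 -0.2543  0.1549] [ 0.427 -0.269  0.152] [ 0.502 -0.144  0.175]
side 0.18 78 [ 0.4404 -0.2645  0.2068] [ 0.429 -0.272  0.18 ] [ 0.456 -0.242  0.224]
top 0.02 364 [ 0.4425 -0.2083  0.037 ] [ 0.407 -0.277  0.02 ] [ 0.57  -0.071  0.045]
top 0.13 222 [ 0.4651 -0.177   0.1485] [ 0.42  -0.256  0.132] [ 0.569 -0.072  0.152]
top 0.152 197 [ 0.4578 -0.1867  0.1544] [ 0.422 -0.258  0.152] [ 0.504 -0.096  0.175]
top 0.18 104 [ 0.4397 -0.2422  0.2138] [ 0.43  -0.263  0.18 ] [ 0.461 -0.227  0.229]
```

View pics/g1.png

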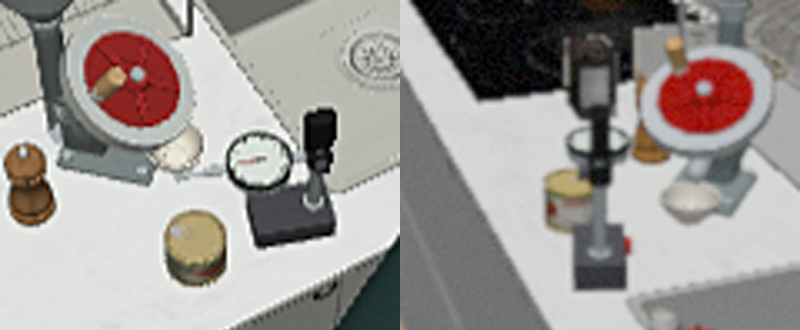

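The picture shows the gauge upright, with its grip at crop (320,130), its dial at (258,160) and its plunger pointing at (180,178). The wheel fit agrees with the hopper: psi is about 47°, the lean 30° and the centre z 0.144. Next I'll pin down the gauge's axis and check IK for the whole plan.

```bash
cat >> h.py <<'E'
psi=np.radians(47.3); C=np.array([.6437,-.1058,.145])
MX=np.array([np.cos(psi),np.sin(psi),0]); MY=np.array([-np.sin(psi),np.cos(psi),0])
AX=-.5*MX+np.array([0,0,.866025]); UP=np.cross(MY,AX) # uphill in wheel plane
def down(phi): return (R.from_euler('z',phi)*R.from_euler('x',np.pi)).as_rotvec()
def knob(th,r=.056,h=.047): return C+r*(np.cos(th)*UP+np.sin(th)*MY)+h*AX
def lean(sgn=1,rot=0.): # tool z=-AX, y=±MY, turned rot about axle
    y=sgn*MY; z=-AX; M=R.from_matrix(np.c_[np.cross(y,z),y,z]); return (R.from_rotvec(rot*AX)*M).as_rotvec()
E
python3 - <<'E'
from cell import manip, inverse_kinematics as ik
from h import *
print("UP",UP.round(3))
T=dict(np.load("top1.npz")); S=dict(np.load("side1.npz"))
for c,n in((T,'top'),(S,'side')):
    W=world(c); hsv=cv2.cvtColor(c["image"],cv2.COLOR_BGR2HSV)
    d=(np.hypot(W[...,0]-.465,W[...,1]+.187)<.06)&(W[...,2]>.13)&(W[...,2]<.17)
    p=W[d&(hsv[...,2]>150)&(hsv[...,1]<60)]; print(n,"dial white",len(p),p.mean(0).round(4),((p.min(0)+p.max(0))/2).round(4))
    r=np.hypot(W[...,0]-.441,W[...,1]+.253); 
    t=(r>.115)&(r<.18)&(W[...,2]>.125)&(W[...,2]<.165)&(W[...,0]<.54); p=W[t]; print(" plunger",len(p),p.mean(0).round(4) if len(p) else '')
    b=np.hypot(W[...,0]-.441,W[...,1]+.253)<.035
    p=W[b&(W[...,2]>.17)]; print(" grip",p.mean(0).round(4),((p.min(0)+p.max(0))/2).round(4),p.max(0))
    f=(abs(W[...,0]-.445)<.09)&(abs(W[...,1]+.225)<.09)&(W[...,2]>.03)&(W[...,2]<.042)&(hsv[...,2]<90)
    p=W[f][:,:2].astype(np.float32); print(" foot",cv2.minAreaRect(p))
    k=(np.linalg.norm(W-knob(np.radians(100)),axis=-1)<.07)&(hsv[...,0]>8)&(hsv[...,0]<25)&(hsv[...,1]>80)
    p=W[k]; q=(p-C)@np.c_[UP,MY,AX]; q=q[(q[:,2]>.025)&(q[:,2]<.08)]; print(" knob",q.mean(0).round(4),np.degrees(np.arctan2(q[:,1].mean(),q[:,0].mean())))
def show(n,p,o):
    q=ik(np.array(p),o); print(n, None if q is None else q.round(2))
show("grasp",[.44,-.253,.175],down(np.radians(70)))
g=C+MY*.2485; show("place",[*g[:2],.175],down(psi-np.pi/2)); g=C+MY*.2785; show("pre",[*g[:2],.33],down(psi-np.pi/2))
for s in(1,-1):
  for th in range(-180,180,60): show(("k",s,th),knob(np.radians(th))-.019*AX,lean(s))
show("k above",knob(np.pi/2)+.05*AX,lean(1));
E
```

```text
UP [0.587 0.636 0.5  ]
top dial white 213 [ 0.4674 -0.1805  0.1518] [ 0.468  -0.1798  0.1509]
 plunger 32 [ 0.4859 -0.1201  0.1487]
 grip [ 0.4407 -0.2433  0.206 ] [ 0.4454 -0.2452  0.2001] [ 0.46057791 -0.22719798  0.22852824]
 foot ((0.451609343290329, -0.21802596747875214), (0.09848184138536453, 0.06418439745903015), 71.99810028076172)
 knob [0.0397 0.0519 0.0539] 52.56836618287415
side dial white 65 [ 0.4617 -0.1789  0.1487] [ 0.464  -0.1822  0.1438]
 plunger 0 
 grip [ 0.4401 -0.2631  0.2009] [ 0.4427 -0.2568  0.1975] [ 0.45597196 -0.2415843   0.2238629 ]
 foot ((0.452925443649292, -0.23156195878982544), (0.09238257259130478, 0.0534842349588871), 71.62092590332031)
 knob [0.0291 0.041  0.0568] 54.61600716792246
grasp [-0.57 -0.    2.03  0.    1.12 -0.22]
place [ 0.08 -0.09  2.11 -0.    1.12  2.4 ]
pre [ 0.13 -0.23  1.94 -0.    1.43  2.45]
('k', 1, -180) None
('k', 1, -120) None
('k', 1, -60) None
('k', 1, 0) None
('k', 1, 60) None
('k', 1, 120) None
('k', -1, -180) [-0.56  0.18  1.99  0.64  0.97 -0.18]
('k', -1, -120) [-0.54  0.26  1.86  0.62  1.   -0.13]
('k', -1, -60) [-0.46  0.25  1.81  0.6   1.01 -0.03]
('k', -1, 0) [-0.4   0.17  1.88  0.6   0.99  0.03]
('k', -1, 60) [-0.41  0.09  2.01  0.62  0.96 -0.  ]
('k', -1, 120) [-0.5   0.09  2.06  0.64  0.96 -0.12]
k above None
```

Run:
```python
from cell import manip, cams
from h import *
o=down(np.radians(71.7)); g=np.array([.443,-.247])
manip.move_pose([*g,.30],o); manip.move_linear([*g,.175],rate=.12)
manip.set_gripper(.0,force=35); s=manip.state(); print("grip",s["gripper_width"],s["grasp_force"],s["tool_pos"],s["clock"])
manip.move_linear([g[0]-.01,g[1],.325],rate=.15)
b=C+MY*.285
manip.move_pose([*b[:2],.325],down(psi-np.pi/2)); s=manip.state(); print(s["gripper_width"],s["contact_force"],s["clock"])
manip.move_linear([*b[:2],.180],rate=.12); print(manip.state()["tool_pos"],b)
for n in("top","side"):
    c=cams.capture(n); np.savez(n+"2.npz",**c)
    if n=="top": a=c["image"][150:260,170:300]
    else: z=c["image"][150:270,200:330]
cv2.imwrite("pics/p2.png",np.hstack([cv2.resize(a,(396,335),interpolation=2),cv2.resize(z,(396,366),interpolation=2)[:335]]))
print(manip.state()["clock"])
```

```text
grip 0.021714345584473216 34.97077410109341 [ 0.44309031 -0.24739071  0.17509167] 6.925
0.02165791130975902 [ 0.97842576 -0.24240153 -8.37360005] 10.3833
[0.43509777 0.08760687 0.18100804] [0.43424934 0.08747551 0.145     ]
11.8417
```

View pics/p2.png

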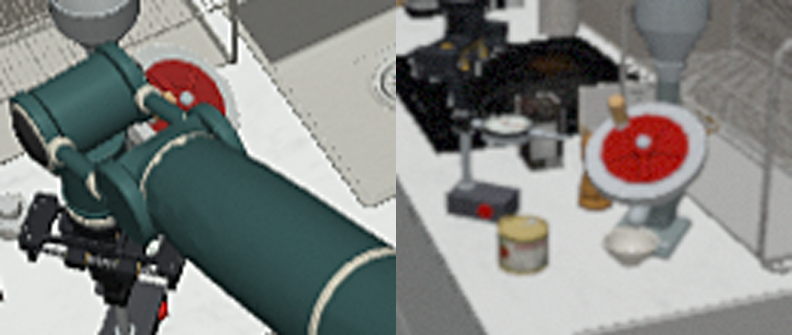

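The side view shows the gauge held upright with its plunger tip about 3 cm short of the rim's left edge, at crop (580,138). The arm blocks the top view. I'll check where it is along its axis from the side depth before inserting it.

Run:
```python
from h import *
c=dict(np.load("side2.npz")); W=world(c); hsv=cv2.cvtColor(c["image"],cv2.COLOR_BGR2HSV)
L=(W-C)@np.c_[-MY,MX,[0,0,1]]; L[...,0]+=.285  # gauge frame: x ahead of nominal grip
b=(abs(L[...,0]-.03)<.12)&(abs(L[...,1])<.06)
p=L[b&(W[...,2]>.036)&(W[...,2]<.049)]; print("foot top",len(p),p.min(0),p.max(0),cv2.minAreaRect(p[:,:2].astype(np.float32)))
p=L[b&(W[...,2]>.135)&(W[...,2]<.175)&(hsv[...,2]>140)]; print("dial",len(p),p.mean(0),p.min(0),p.max(0))
t=(L[...,0]>.112)&(L[...,0]<.19)&(abs(L[...,1])<.03)&(abs(W[...,2]-.15)<.02)
p=L[t]; i=np.argsort(p[:,0]); print("plunger",len(p),p[i][-12:].round(3))
```

```text
foot top 143 [-0.0212539  -0.044317   -0.10892199] [ 0.07898754  0.03129819 -0.09645616] ((0.03114275634288788, -0.0034150443971157074), (0.0756988599896431, 0.09833808243274689), 83.07238006591797)
dial 84 [0.07521185 0.00018892 0.01034126] [ 0.01798352 -0.0416562  -0.00626696] [0.14392172 0.03607691 0.01571433]
plunger 24 [[ 0.131 -0.005  0.012]
 [ 0.135 -0.004  0.007]
 [ 0.14  -0.003  0.002]
 [ 0.141 -0.005  0.009]
 [ 0.144 -0.002  0.008]
 [ 0.145 -0.004  0.004]
 [ 0.151 -0.006  0.006]
 [ 0.151  0.004  0.002]
 [ 0.157  0.003  0.003]
 [ 0.159 -0.003  0.001]
 [ 0.164 -0.004  0.002]
 [ 0.165 -0.007  0.008]]
```

Run:
```python
from cell import manip, cams
from h import *
g=C+MY*.2485; b=C+MY*.285
manip.move_linear([*b[:2],.177],rate=.1)
manip.move_linear([*g[:2],.177],rate=.05); print(manip.state()["contact_force"])
manip.move_linear([*g[:2],.1755],rate=.02); print(manip.state()["contact_force"])
manip.set_gripper(.06); 
manip.move_linear([*g[:2],.30],rate=.15)
th=np.radians(53.5); p=knob(th,h=.047-.019+.085)
manip.move_pose(p,lean(-1)); s=manip.state(); print(s["joint_pos"].round(2),s["clock"])
for n in("top","side"):
    c=cams.capture(n); np.savez(n+"3.npz",**c)
    if n=="top": a=c["image"][160:260,180:300]
    else: z=c["image"][150:270,200:330]
cv2.imwrite("pics/p3.png",np.hstack([cv2.resize(a,(396,330),interpolation=2),cv2.resize(z,(396,366),interpolation=2)[:330]]))
```

```text
[-0.75704461  0.50295304 -6.51724773]
[-0.3955581   1.0899401  -7.90194437]
[-0.48 -0.    1.95  0.57  1.12  0.03] 16.95
```

View pics/p3.png

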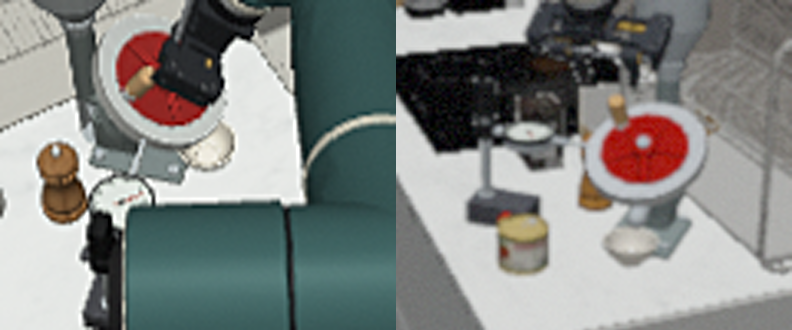

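The gauge stands upright at the rim, and the top view shows its dial at crop (122,195) with the needle visible. I'll write the needle reader and test it on the free picture (which should read 0) and on this one.

```bash
cat >> h.py <<'E'
def needle(c,dc,yaw,zf=.1585,save=None,N=160,half=.045):
    # rectify dial plane to gauge frame (x right = gauge +x, y up), 2 px average redness
    ex=np.array([np.cos(yaw),np.sin(yaw),0]); ey=np.array([-ex[1],ex[0],0])
    k=np.array([[-1,-1],[1,-1],[1,1],[-1,1]])*half
    w=np.array([dc[0],dc[1],zf])+k[:,:1]*ex+k[:,1:]*ey
    dst=np.float32([[0,N],[N,N],[N,0],[0,0]])
    H=cv2.getPerspectiveTransform(proj(c,w).astype(np.float32),dst)
    im=cv2.warpPerspective(c["image"],H,(N,N),flags=cv2.INTER_CUBIC).astype(float)
    if save: cv2.imwrite(save,im)
    red=im[...,2]-im[...,:2].max(-1); v,u=np.indices(red.shape)
    x=(u-N/2)/N*2*half; y=(N/2-v)/N*2*half
    m=(red>35)&(np.hypot(x,y)<.033); wt=red*m
    if m.sum()<10: return None
    mx,my=(wt*x).sum()/wt.sum(),(wt*y).sum()/wt.sum()
    cov=np.cov(np.stack([x[m],y[m]]),aweights=red[m]); e,V=np.linalg.eigh(cov); d=V[:,1]; d=d*np.sign(d@[mx,my])
    f=lambda a,b:-np.arctan2(b,a)%(2*np.pi)
    return m.sum(),round(mx,4),round(my,4),f(mx,my)/.333,f(*d)/.333   # last two in mm
E
python3 - <<'E'
from h import *
y1=np.radians(71.7); e=np.array([np.cos(y1),np.sin(y1)])
ims=[]
for n,f,dc,yaw in (("top","1",np.array([.443,-.247])+.07*e,y1),("side","1",np.array([.443,-.247])+.07*e,y1),("top","3",(C+MY*.1785)[:2],psi-np.pi/2),("side","3",(C+MY*.1785)[:2],psi-np.pi/2)):
    c=dict(np.load(n+f+".npz")); print(n,f,needle(c,dc,yaw,save=f"n.png")); ims.append(cv2.imread("n.png"))
cv2.imwrite("pics/n.png",np.hstack(ims))
E
```

```text
top 1 (np.int64(68), np.float64(0.0087), np.float64(0.0012), np.float64(18.4434782747377), np.float64(18.388374322399528))
side 1 None
top 3 (np.int64(106), np.float64(0.0022), np.float64(-0.0113), np.float64(4.141518670487015), np.float64(2.26075884676338))
side 3 None[ WARN:0@0.285] global loadsave.cpp:1063 imwrite_ Unsupported depth image for selected encoder is fallbacked to CV_8U.
```

View pics/n.png

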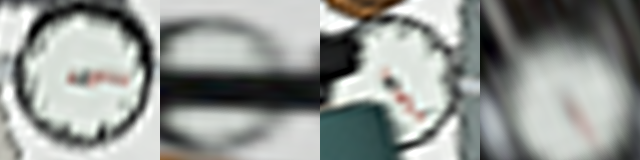

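The needle reads about 2.5 mm here, and the free picture reads about 0, as it should. Now I'll grip the knob and try the first part of the turn, watching the force and the clock.

```bash
cat >> h.py <<'E'
GY=psi-np.pi/2; DC=(C+MY*.1785)[:2]
def go(manip,a,b,step=10,rate=.12,h=.028):
    for t in np.linspace(a,b,max(1,int(np.ceil(abs(b-a)/step)))+1)[1:]: manip.move_linear(knob(np.radians(t),h=h),rate=rate)
def sweep(manip,cams,angles,tag):
    rows=[]; prev=angles[0]
    for t in angles:
        if t!=prev: go(manip,prev,t)
        prev=t; s=manip.state(); f=s["contact_force"]
        r=[]
        for n in("top","side"):
            c=cams.capture(n); np.savez(f"{tag}_{n}_{t}.npz",**c); q=needle(c,DC,GY,save="n.png"); r.append(cv2.imread("n.png"))
            if n=="top": print(t,"clk",round(s["clock"],2),"F",[round(f@v,1) for v in(UP,MY,AX)],q and np.round([float(k) for k in q],3).tolist())
        rows.append(np.vstack(r))
    k=5
    while len(rows)%k: rows.append(rows[0]*0)
    im=np.vstack([np.hstack(rows[i:i+k]) for i in range(0,len(rows),k)])
    s=min(1,600/im.shape[0]); cv2.imwrite(f"pics/{tag}.png",cv2.resize(im,None,fx=s,fy=s,interpolation=cv2.INTER_AREA))
E
python3 - <<'E' 2>/dev/null
from cell import manip, cams
from h import *
manip.move_linear(knob(np.radians(53.5),h=.028),rate=.12)
manip.set_gripper(0,force=8); s=manip.state(); print(s["gripper_width"],s["contact_force"],s["clock"])
sweep(manip,cams,[53.5,73.5,93.5,113.5,133.5],"sw1")
E
```

```text
0.02440413499135126 [-0.61750258 -2.20754357  0.62755814] 18.5333
53.5 clk 18.53 F [np.float64(-1.5), np.float64(-1.0), np.float64(1.6)] None
73.5 clk 19.13 F [np.float64(-3.4), np.float64(-0.5), np.float64(4.1)] None
93.5 clk 19.73 F [np.float64(-2.8), np.float64(0.1), np.float64(4.9)] None
113.5 clk 20.33 F [np.float64(-3.0), np.float64(2.2), np.float64(6.2)] None
133.5 clk 20.93 F [np.float64(-5.5), np.float64(3.1), np.float64(9.2)] None
```

View pics/sw1.png

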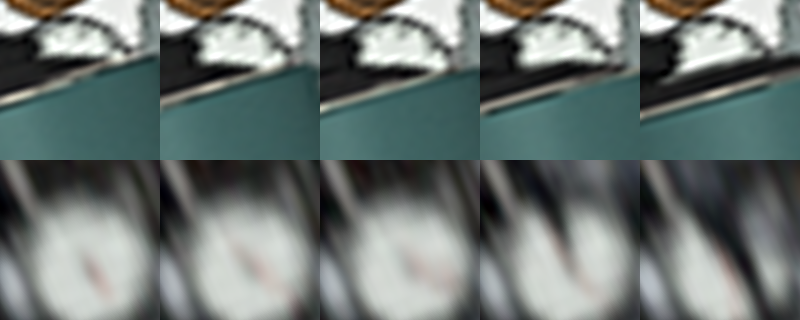

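Forces stay small and each 20° step takes 0.6 s. Near the knob the arm hides the dial from the top camera, but the side camera shows the needle. I'll finish the turn with side captures and read the needle offline.

```bash
python3 - <<'E' 2>/dev/null
from cell import manip, cams
from h import *
t=133.5; tt=[]
while t<413:
    go(manip,t,t+20,rate=.15); t+=20
    s=manip.state(); f=s["contact_force"]; F=[round(float(f@v),1) for v in(UP,MY,AX)]
    c=cams.capture("side"); np.savez(f"sw2_side_{t}.npz",**c)
    c=cams.capture("top"); np.savez(f"sw2_top_{t}.npz",**c); print(t,round(s["clock"],2),F)
    if np.linalg.norm(f)>30: break
E
cat > mos.py <<'E'
from h import *
import glob
A=[53.5,73.5,93.5]+[133.5+20*i for i in range(1,15)]; ims=[]
for t in A:
    r=[]
    for n in("side","top"):
        fs=glob.glob(f"sw?_{n}_{t}.npz")
        c=dict(np.load(fs[0])); needle(c,DC,GY,save="n.png"); im=cv2.imread("n.png"); r.append(cv2.resize(im,(88,88)))
    cv2.putText(r[0],str(int(t)),(2,10),0,.35,(0,0,255)); ims.append(np.vstack(r))
while len(ims)%9: ims.append(ims[0]*0)
cv2.imwrite("pics/mos.png",np.vstack([np.hstack(ims[i:i+9]) for i in range(0,len(ims),9)]))
E
python3 - <<'E'
from h import *
import glob
A=[53.5,73.5,93.5,113.5,133.5]+[133.5+20*i for i in range(1,15)]
for t in A:
    f=glob.glob(f"sw?_side_{t}.npz")
    if not f: continue
    c=dict(np.load(f[0])); im=c["image"].astype(float)
    # pixels whose plane point is on the dial
    uv=proj(c,np.array([[DC[0],DC[1],.1585]]))[0]; u0,v0=uv.astype(int)
    v,u=np.mgrid[v0-12:v0+13,u0-20:u0+21]
    K=c["intrinsics"]; d=np.stack([(u-K[0,2])/K[0,0],(v-K[1,2])/K[1,1],np.ones(u.shape)],-1)@R.from_rotvec(c["orientation"]).as_matrix().T
    P=c["position"]+d*((.1585-c["position"][2])/d[...,2])[...,None]
    q=P[...,:2]-DC; x=q@-MY[:2]; y=q@MX[:2]; m=np.hypot(x,y)<.03
    B=im[v,u]; red=B[...,2]-(B[...,0]+B[...,1])/2; lum=B.mean(-1)
    med=np.median(red[m&(lum>150)]) if (m&(lum>150)).any() else 0
    w=np.clip(red-med-8,0,None)*m*(lum>90); 
    vis=(lum>120)[m].mean()
    if w.sum()>0:
        mx,my=(w*x).sum()/w.sum(),(w*y).sum()/w.sum()
        dk=np.clip(190-lum,0,None)*(np.hypot(x,y)<.015); hx,hy=(dk*x).sum()/dk.sum(),(dk*y).sum()/dk.sum()
        print(t,"vis %.2f wsum %.0f  c(%.1f,%.1f)mm dark(%.1f,%.1f) ang %.0f"%(vis,w.sum(),mx*1e3,my*1e3,hx*1e3,hy*1e3,np.degrees(-np.arctan2(my,mx))%360))
    else: print(t,"vis",vis,"none")
E
```

```text
153.5 21.53 [-6.8, 1.7, 7.2]
173.5 22.13 [-7.1, -1.8, 3.0]
193.5 22.73 [-5.2, -4.3, -4.1]
213.5 23.33 [-2.3, -5.2, -9.0]
233.5 23.93 [1.3, -2.9, -5.1]
253.5 24.53 [1.5, 0.4, -2.1]
273.5 25.13 [2.3, 0.3, -2.7]
293.5 25.73 [3.4, -4.3, -5.8]
313.5 26.33 [6.5, -6.7, -6.4]
333.5 26.93 [8.2, -3.3, -5.5]
353.5 27.53 [7.4, 1.9, -0.8]
373.5 28.13 [5.1, 4.0, 3.3]
393.5 28.73 [1.8, 4.6, 6.0]
413.5 29.33 [-0.3, 4.2, 6.7]
53.5 vis 0.89 wsum 12  c(8.2,-17.0)mm dark(8.6,9.4) ang 64
73.5 vis 0.89 wsum 16  c(10.1,-14.6)mm dark(4.7,1.0) ang 55
93.5 vis 0.89 wsum 10  c(11.8,-15.5)mm dark(7.7,7.4) ang 53
113.5 vis 0.77 wsum 9  c(0.2,-4.4)mm dark(1.6,2.8) ang 87
133.5 vis 0.45 wsum 22  c(3.8,-14.6)mm dark(3.4,1.4) ang 76
153.5 vis 0.47 wsum 9  c(-1.1,-21.0)mm dark(6.5,1.6) ang 93
173.5 vis 0.79 wsum 6  c(-0.5,-20.7)mm dark(nan,nan) ang 91
193.5 vis 0.91 wsum 9  c(-3.2,-21.8)mm dark(nan,nan) ang 98
213.5 vis 0.91 wsum 2  c(1.8,-19.7)mm dark(nan,nan) ang 85
233.5 vis 0.91 wsum 9  c(6.4,-17.8)mm dark(1.1,-7.0) ang 70
253.5 vis 0.9148936170212766 none
273.5 vis 0.91 wsum 8  c(11.4,-15.6)mm dark(1.1,-7.0) ang 54
293.5 vis 0.9148936170212766 none
313.5 vis 0.94 wsum 8  c(5.9,-18.0)mm dark(nan,nan) ang 72
333.5 vis 0.91 wsum 2  c(5.9,-18.0)mm dark(1.1,-7.0) ang 72
353.5 vis 0.9148936170212766 none
373.5 vis 0.91 wsum 10  c(1.9,-17.7)mm dark(1.1,-7.0) ang 84
393.5 vis 0.91 wsum 2  c(5.9,-18.0)mm dark(1.1,-7.0) ang 72
413.5 vis 0.89 wsum 8  c(6.1,-17.9)mm dark(0.6,-7.2) ang 71<stdin>:20: RuntimeWarning: invalid value encountered in scalar divide
```

```bash
cat > fit.py <<'E'
from h import *
import glob
def rect(c,N=120,half=.04,ch=1):
    ex=-MY; ey=MX; k=np.array([[-1,-1],[1,-1],[1,1],[-1,1]])*half
    w=np.array([*DC,.1585])+k[:,:1]*ex+k[:,1:]*ey
    H=cv2.getPerspectiveTransform(proj(c,w).astype(np.float32),np.float32([[0,N],[N,N],[N,0],[0,0]]))
    return cv2.warpPerspective(c["image"],H,(N,N),flags=cv2.INTER_LINEAR).astype(np.float32)
if __name__=="__main__":
    A=[53.5,73.5,93.5]+[173.5+20*i for i in range(0,13)]
    I=[rect(dict(np.load(glob.glob(f"sw?_side_{t}.npz")[0]))) for t in A]
    G=np.stack([i[...,:2].mean(-1) for i in I]); bg=np.percentile(G,80,axis=0); D=np.stack([cv2.GaussianBlur(bg-g,(0,0),2) for g in G])
    N=120; half=.04; ph=np.radians(np.arange(0,360,3)); rr=np.arange(-.008,.0241,.001)
    def S(d,dx,dy,r=rr):
        x=dx+r[None]*np.cos(ph)[:,None]; y=dy-r[None]*np.sin(ph)[:,None]
        return cv2.remap(d,((x/half+1)*N/2).astype(np.float32),((1-y/half)*N/2).astype(np.float32),1).mean(1)
    best=max(((sum(S(d,dx,dy).max() for d in D),dx,dy) for dx in np.arange(-.008,.0081,.002) for dy in np.arange(-.008,.0081,.002))); print(best)
    ims=[]
    for t,d in zip(A,D):
        s=S(d,*best[1:]); i=s.argmax(); j=np.argmax(np.where(np.abs((ph-ph[i]+np.pi)%(2*np.pi)-np.pi)>.8,s,-99))
        print(t,"phi %.0f deg = %.1f mm score %.1f | 2nd %.0f %.1f"%(np.degrees(ph[i]),ph[i]/.333,s[i],np.degrees(ph[j]),s[j]))
        e=cv2.resize(np.clip(128-d*4,0,255).astype(np.uint8),(95,95)); cv2.putText(e,str(int(t)),(2,10),0,.35,0)
        col=cv2.resize(I[A.index(t)],(95,95)); col=np.clip((col-190)*3+190,0,255).astype(np.uint8)
        ims.append(np.vstack([cv2.cvtColor(e,8),col]))
    cv2.imwrite("pics/mos.png",np.vstack([np.hstack(ims[:8]),np.hstack(ims[8:16])]))
E
python3 fit.py
```

```text
(np.float32(197.24811), np.float64(0.008), np.float64(-0.008))
53.5 phi 72 deg = 3.8 mm score 11.1 | 2nd 264 11.0
73.5 phi 258 deg = 13.5 mm score 14.1 | 2nd 57 13.6
93.5 phi 51 deg = 2.7 mm score 17.8 | 2nd 258 14.2
173.5 phi 351 deg = 18.4 mm score 42.3 | 2nd 303 26.3
193.5 phi 129 deg = 6.8 mm score 11.0 | 2nd 270 7.4
213.5 phi 114 deg = 6.0 mm score 4.2 | 2nd 276 2.3
233.5 phi 81 deg = 4.2 mm score 10.6 | 2nd 279 3.7
253.5 phi 54 deg = 2.8 mm score 12.2 | 2nd 213 4.9
273.5 phi 54 deg = 2.8 mm score 16.6 | 2nd 6 6.4
293.5 phi 57 deg = 3.0 mm score 12.5 | 2nd 213 5.3
313.5 phi 81 deg = 4.2 mm score 6.3 | 2nd 348 1.6
333.5 phi 90 deg = 4.7 mm score 6.4 | 2nd 231 3.3
353.5 phi 105 deg = 5.5 mm score 5.0 | 2nd 153 1.0
373.5 phi 102 deg = 5.3 mm score 12.9 | 2nd 150 4.1
393.5 phi 90 deg = 4.7 mm score 7.0 | 2nd 237 3.8
413.5 phi 75 deg = 3.9 mm score 7.4 | 2nd 213 4.1
```

View pics/mos.png

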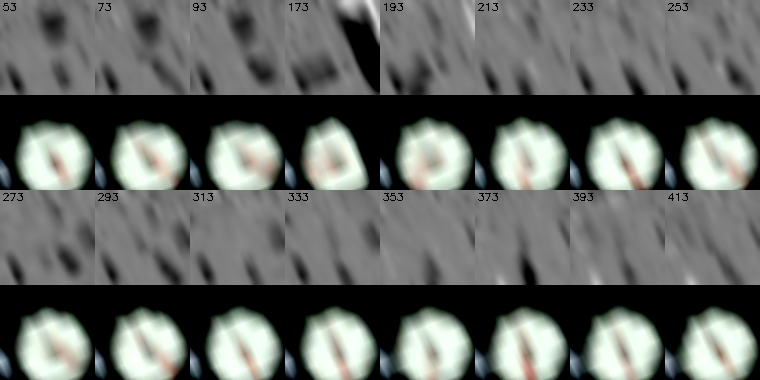

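The contrast mosaic shows two rises: a minor one near 362° (needle about 105°) and the higher one near 180°, where the needle swings past 130° to the left. The lows are near 90° and 270°. To fix the main peak, I'll step across it with the hand released and backed off, reading the needle with the top camera.

```bash
cat >> h.py <<'E'
def release(manip,t):
    th=np.radians(t); manip.set_gripper(.05); manip.move_linear(knob(th,h=.085),rate=.2)
    manip.move_linear(knob(th,h=.10)+np.array([-.01,-.09,.0]),rate=.25)
def regrip(manip,t):
    th=np.radians(t); manip.move_linear(knob(th,h=.085),rate=.25); manip.move_linear(knob(th,h=.028),rate=.2); manip.set_gripper(0,force=8)
def read(cams,tag):
    c=cams.capture("top"); np.savez(f"rd_{tag}.npz",**c); q=needle(c,DC,GY,save=f"rd_{tag}.png"); im=cv2.imread(f"rd_{tag}.png").astype(int)
    v,u=np.indices((160,160)); a=-np.arctan2(80-v,u-80)%(2*np.pi); r=np.hypot(u-80,v-80)/80*.045
    vis=[round(float((im.mean(-1)>140)[(r>.01)&(r<.026)&(a>=k*np.pi/4)&(a<(k+1)*np.pi/4)].mean()),2) for k in range(8)]
    print(tag,q and [round(float(x),3) for x in q],"vis",vis)
E
python3 - <<'E' 2>/dev/null
from cell import manip, cams
from h import *
go(manip,53.5,155,step=12,rate=.2); release(manip,155); read(cams,"155"); print(manip.state()["clock"])
regrip(manip,155); go(manip,155,180,step=12.5,rate=.2); release(manip,180); read(cams,"180"); s=manip.state(); print(s["clock"],s["gripper_width"])
E
```

```text
155 [182.0, 0.005, -0.012, 3.548, 2.209] vis [1.0, 0.88, 1.0, 1.0, 0.88, 1.0, 1.0, 0.95]
33.5583
180 [189.0, 0.005, -0.012, 3.512, 2.212] vis [1.0, 0.87, 1.0, 1.0, 0.89, 1.0, 1.0, 0.95]
37.7333 0.05000126287037536
```

```bash
cat >> h.py <<'E'
def knobang(c,zlo=.025,zhi=.08):
    W=world(c); hsv=cv2.cvtColor(c["image"],cv2.COLOR_BGR2HSV); q=(W-C)@np.c_[UP,MY,AX]; r=np.hypot(q[...,0],q[...,1])
    k=(q[...,2]>zlo)&(q[...,2]<zhi)&(r>.03)&(r<.085)&(hsv[...,0]>6)&(hsv[...,0]<26)&(hsv[...,1]>70); p=q[k]
    return (int(k.sum()),p.mean(0).round(3),round(float(np.degrees(np.arctan2(p[:,1].mean(),p[:,0].mean())))%360,1)) if k.any() else None
E
python3 - <<'E'
from h import *
for f in("top1","side1","top3","rd_155","rd_180","sw2_side_193.5","sw2_side_273.5","sw2_side_373.5","sw2_side_413.5"): print(f,knobang(dict(np.load(f+".npz"))))
from cell import manip
s=manip.state(); print(s["gripper_width"],s["clock"])
E
```

```text
top1 (60, array([0.04 , 0.052, 0.054]), 52.3)
side1 (36, array([0.029, 0.041, 0.056]), 55.2)
top3 (53, array([0.041, 0.052, 0.052]), 52.0)
rd_155 None
rd_180 None
sw2_side_193.5 (32, array([-0.064, -0.014,  0.052]), 192.4)
sw2_side_273.5 (41, array([-0.006, -0.055,  0.055]), 263.3)
sw2_side_373.5 (40, array([0.046, 0.013, 0.055]), 15.6)
sw2_side_413.5 (36, array([0.024, 0.045, 0.054]), 61.9)
0.05000126287037536 37.7333
```

Run:
```python
from cell import cams
from h import *
c=cams.capture("side"); np.savez("side4.npz",**c); print(knobang(c))
from fit import rect
g=rect(c)[...,:].astype(int)
W=world(c); 
for f in ("top3","rd_155","rd_180"):
    c=dict(np.load(f+".npz")); needle(c,DC,GY,save="n.png"); im=cv2.imread("n.png").astype(int)
    red=(im[...,2]-im[...,:2].max(-1)); dark=im.mean(-1)
    v,u=np.indices(red.shape); x=(u-80)/80*45; y=(80-v)/80*45; m=np.hypot(x,y)<26
    a=m&(red>35); d=m&(dark<110); print(f,"red",a.sum(),x[a].min(),x[a].max(),y[a].min(),y[a].max(),"dark",d.sum(),(x[d].mean(),y[d].mean()) if d.any() else '')
```

```text
None
top3 red 106 -2.25 11.8125 -20.8125 -7.3125 dark 493 (np.float64(-12.545005070993914), np.float64(-13.862829614604463))
rd_155 red 182 -12.375000000000002 14.625 -20.25 3.375 dark 155 (np.float64(-4.768548387096774), np.float64(-0.5661290322580645))
rd_180 red 189 -12.375000000000002 14.625 -20.25 3.375 dark 157 (np.float64(-4.424761146496815), np.float64(-0.42277070063694266))[ WARN:0@0.950] global loadsave.cpp:1063 imwrite_ Unsupported depth image for selected encoder is fallbacked to CV_8U.
```

```bash
python3 - <<'E' 2>/dev/null
from h import *
for f in ("top3","rd_180"):
    c=dict(np.load(f+".npz")); needle(c,DC,GY,save="n.png"); im=cv2.resize(cv2.imread("n.png"),(40,40),interpolation=cv2.INTER_AREA).astype(int)
    red=(im[...,2]-im[...,:2].max(-1)); L=im.mean(-1); print(f)
    for r in range(6,36): print("".join("R" if red[r,k]>30 else "#" if L[r,k]<90 else "+" if L[r,k]<160 else "." for k in range(40)))
c=dict(np.load("side4.npz")); W=world(c); hsv=cv2.cvtColor(c["image"],cv2.COLOR_BGR2HSV); q=(W-C)@np.c_[UP,MY,AX]
k=(np.linalg.norm(q,axis=-1)<.14)&(hsv[...,1]>60)
v,u=np.nonzero(k); print(u.min(),u.max(),v.min(),v.max())
for r in range(170,222): print(r,"".join("." if not np.linalg.norm(q[r,k])<.15 else "r" if (hsv[r,k,0]<5 or hsv[r,k,0]>174) and hsv[r,k,1]>150 else "W" if 6<=hsv[r,k,0]<28 and hsv[r,k,1]>60 else "-" if q[r,k,2]>.03 else "o" for k in range(255,315)))
E
```

```text
top3
........++++++++....++++++++.......+++++
......+###+++............+#+.......+++++
+++++####+++.............++++......+++++
#########++...............++++.....+++++
##########+................++++....+++++
##########+................++#+++.++++++
##########+.................+++##+++++++
##########+....................+#+++++++
##########+....................+++++++++
##########+.....................++++++++
##########+.....................++#+++++
#########+.....................++###++++
########+......................++###++++
#####+..........++............+++++++.++
###+............+#+............++++.....
###+............++++...........++#+.....
###+..............+.............+##+....
##+................RR...........+##+++++
##+................RRR..........++#+++++
##+.....+++++++.....RRR.........++++++++
#+++.++########++.....R.........+#++++++
++##############++....R........+##++++++
#################+......R+....++++++++++
#################+............+++..+++++
##################+..........+++...+++++
##################++........+++....+++++
##################++.......++
[... 4067 characters left out ...]
Wooooooooooooooooooooooooooooooo..................
212 ...........Wooooooooooooooooooooooooooooo...................
213 ............Wooooooooooooooooooooooooooo....................
214 .............Wooooooooooooooooooooooooo.....................
215 ..............WWooooooooooooooooooooooo.....................
216 ................oooooooooooooooooooooo......................
217 ...................oooooooooooooooooo.......................
218 .....................oooooooooooooooo.......................
219 .....................oooooooooooooooo.......................
220 ....................ooooooooooooooooo.......................
221 .....................oooooooooooooooo.......................
```

The needle is back at about 2.5 mm, so the wheel didn't follow to 180° and the grip probably slipped. I'll back off to see the knob.

```bash
python3 - <<'E' 2>/dev/null
from cell import cams,manip
from h import *
p=manip.state()["tool_pos"]; manip.move_linear(p+.11*AX+np.array([-.03,-.03,0]),rate=.3)
for n in("side","top"):
    c=cams.capture(n); np.savez(n+"5.npz",**c); print(n,knobang(c),knobang(c,.0,.12))
print(manip.state()["clock"])
E
```

```text
side (40, array([-0.024,  0.049,  0.057]), 116.2) (45, array([-0.022,  0.05 ,  0.052]), 114.3)
top (7, array([-0.005,  0.061,  0.041]), 94.4) (7, array([-0.005,  0.061,  0.041]), 94.4)
38.4833
```

The knob is at about 107° once the known side-view bias is removed, so it slipped there. I'll regrip harder, move slower, and bracket the peak at 165°, 180° and 195°.

```bash
cat >> h.py <<'E'
def knobside(cams):
    c=cams.capture("side"); k=knobang(c)
    return k and (k[0],round(float(np.degrees(np.arctan2(k[1][1],k[1][0]+.009))%360),1))
def release(manip,t):
    th=np.radians(t); manip.set_gripper(.05); manip.move_linear(knob(th,h=.085),rate=.25)
    manip.move_linear(knob(th,h=.12)+np.array([-.01,-.09,.0]),rate=.3)
def regrip(manip,t):
    th=np.radians(t); manip.move_linear(knob(th,h=.085),rate=.3); manip.move_linear(knob(th,h=.028),rate=.2); manip.set_gripper(0,force=18)
E
python3 - <<'E' 2>/dev/null
from cell import manip, cams
from h import *
prev=107
manip.move_linear(knob(np.radians(107),h=.12),rate=.3)
for t in(165,180):
    regrip(manip,prev); w=manip.state()["gripper_width"]; go(manip,prev,t,step=10,rate=.12); s=manip.state(); f=s["contact_force"]
    print("w",round(w,4),round(s["gripper_width"],4),"F",[round(float(f@v),1) for v in(UP,MY,AX)])
    if s["gripper_width"]<.02: break
    release(manip,t); prev=t; read(cams,f"b{t}"); print(knobside(cams),manip.state()["clock"])
    if t==165 and False: break
E
```

```text
w 0.0242 0.0246 F [6.9, -4.0, 4.2]
b165 [256.0, -0.015, -0.009, 7.841, 7.614] vis [0.98, 1.0, 1.0, 0.87, 0.91, 1.0, 1.0, 0.96]
(45, 168.9) 43.6417
w 0.0244 0.024 F [1.6, -2.5, 7.0]
b180 [275.0, -0.017, -0.008, 8.065, 7.864] vis [0.98, 1.0, 1.0, 0.88, 0.91, 1.0, 1.0, 0.94]
(46, 184.4) 47.1417
```

```bash
python3 - <<'E' 2>/dev/null
from cell import manip, cams
from h import *
t=195; regrip(manip,180); go(manip,180,t,step=8,rate=.12); release(manip,t); read(cams,f"b{t}"); print(knobside(cams),manip.state()["clock"])
E
```

```text
b195 [264.0, -0.015, -0.013, 7.26, 6.724] vis [0.98, 1.0, 1.0, 0.92, 0.91, 1.0, 1.0, 0.94]
(48, 199.8) 50.6417
```

All three readings bracket one peak, and the fit puts it at 175.5°. I'll turn back to it, release, verify and hand in.

```bash
python3 - <<'E' 2>/dev/null
from cell import manip, cams, order
from h import *
t=175.5; regrip(manip,195); go(manip,195,t,step=7,rate=.1); manip.dwell(.2); release(manip,t); read(cams,f"b{t}"); print(knobside(cams),manip.state()["clock"])
c=cams.capture("top"); W=world(c)
c0=dict(np.load("top1.npz")); W0=world(c0)
for n,(x,y) in dict(tin=(.456,-.092),pepper=(.61,.054),timer=(.663,.146),tea=(.579,.237)).items():
    f=lambda W:W[(np.hypot(W[...,0]-x,W[...,1]-y)<.05)&(W[...,2]>.03)].mean(0).round(3)
    print(n,f(W0),f(W))
E
```

```text
b175.5 [324.0, -0.016, -0.008, 8.022, 7.823] vis [0.98, 1.0, 1.0, 0.96, 0.91, 1.0, 1.0, 0.94]
(45, 178.9) 54.5917
tin [ 0.462 -0.092  0.06 ] [nan nan nan]
pepper [0.62  0.051 0.087] [0.62  0.051 0.086]
timer [0.669 0.148 0.844] [0.669 0.148 0.847]
tea [0.589 0.238 0.091] [0.589 0.238 0.092]
```

Run:
```python
from cell import order, manip
print(order.close_job(), manip.state()["clock"])
```

```text
the job is handed in; nothing more can be done
the job is handed in; nothing more can be done
```

I handed the job in at about 55 s: the gauge stands pressed about 8 mm on the rim, and the wheel is stopped with its highest spot at the plunger (knob at about 175.5°, good to a few degrees). The hand was clear, and the pepper mill, timer and tea carton had not moved; I did not check the tomato tin (hidden by the arm at the end) or the things at the right. The knob slipped from the grip once mid-turn, and I regripped it and measured again.

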